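# Pack the lacquer artist's tool tray

## Robot

A 6-joint arm with a two-finger parallel gripper is mounted at the origin on the work surface. World frame = base frame: x ahead of the robot, y to its left, z up, the work surface at z = 0. Lengths are in m, angles in rad, forces in N, time in s.
With the tool pointing down it reaches from about 0.4 to 0.825 m from the base axis. Payload 7 kg.
Tool frame: the origin (TCP) lies between the finger pads; the fingertips stand 22 mm ahead of it and the grasp point (between the pads) lies 3 mm ahead of it (arm.tip_reach is the distance from the TCP to the fingertips, in m); z points along the fingers, y is the line along which they close (so a half turn about z gives the same grasp; the last joint's range is limited). The gripper opens to 88 mm and grips with 3 to 60 N. Pads are 19 mm wide; open, the fingers measure 130 mm over their backs; the gripper's body (78 mm by 193 mm) begins 47 mm behind the grasp point.
Start: joints at [1.527, 0.359, 0.012, 0, -1.224, -0.288], TCP at [0.22, 0.638, 0.249] pointing down, gripper open.
Joint ranges: [-3.07, 3.07], [-1.43, 2.12], [-1.02, 1.25], [-3.03, 1.67], [-3.05, -0], [-3.03, 3.03]. Speed limits (rad/s): [2.39, 2.39, 3.01, 3.14, 3.14, 3.14].

## Interface

Orientations are given as [roll, pitch, yaw] about the fixed x, y, z axes, in that order (R = Rz(yaw) Ry(pitch) Rx(roll)).
In Python, from station import arm, viewer gives the robot as it stands. The module is installed in compiled form; this text tells all that it offers.
- The arm moves only by the tool apply_moves, never from a script. Its argument "commands" is a list that holds one entry, the list of rows, each a list of 5 numbers: the closure, from -1 (fully open) to 1 (shut), then the shift along the world's x, y, z as a fraction of full scale, then the turn about the world's z as a fraction of full scale. In form: [[[fingers, tx, ty, tz, yaw], ...]]. A call has 1 to 12 rows; each row shifts and turns the commanded pose from where the row before left it; what a row does not reach is not made up. Full scale, the value 1, is 20 cm for a shift and pi rad for a turn. A row lasts 1/10 s, in which the tool goes at most 50 mm and 8.59 degrees, less where a joint would pass 70% of its speed; a pose out of reach is approached as far as the arm can. A call with a number of a shift or a turn outside -1 to 1 is refused whole. A call with a gripper value outside its range is refused whole. The fingers move at their own pace and stop on an object; "force" is the grip in N (left out, the last holds). Time passes only in rows, so rows that do not move let the fingers close. It gives the time, the measured TCP pose, the force, the opening and the grip force at its end, in the units of the state.
- arm.get_state(): the state, without advancing time (a new reading comes with each control period).
- viewer.grab_frame(name): name is "scene" or "side" or "wrist"; returns a dict with "image" (420x560x3 uint8, blue, green, red), "mtx" (3x3 intrinsics, pixels), "rvec" (rotation vector, rad) and "tvec" (3), from world to camera coordinates, as OpenCV has them. Camera axes: x right, y down, z forward; pixel columns grow to the right and rows downward; lengths in m; the calibration is good to about 2 mm. A picture is of the moment at which its call begins. There is no depth.
- arm.job_done(): hands the job in; it is judged then, once.
The state is a dict: "t": time; "q": joint angles; "qd": joint speeds; "joint_efforts": joint torques, N m; "eef_pos": TCP position; "ee_rot": TCP orientation; "force": force on the tool from outside, world axes, zero at the start; "moment": the same for the moment, N m; "width": finger opening in m; "gripper_force": force on a finger pad.
Only numpy, scipy, OpenCV 4.12 (cv2) and the standard library are available. Lean on these libraries where they do the work, as an engineer would, in place of code of your own. Each camera call takes 0.05 s, during which the arm holds its last target. There are 200 camera calls.

## Task

Pack the wooden tray on the desk for the next session: the large roll of tape goes over the spindle, the squat jar stands in the round cup, the glue bottle stands in the square cup and the long sharpening stone lies in the long trough, each upright and fully down on its floor. Leave the small roll and the short stone lying where they are.

Things in the scene. Friction and masses are not known exactly. Their poses are not given: they have to be found in the camera images.
- tape_roll_mid (a point): large pale-blue tape roll lying flat: outside 56 mm, hole 36 mm, 22 mm high, about 45 g. Point: its centre, 11 mm above its underside (in the empty hole). z is its axis
- jar_mid (a point): squat round jar, brown glass with a metal lid, 42 mm across, 50 mm high, about 120 g, standing. Point: its centre, 25 mm up; z up
- glue_mid (a point): slim white glue bottle with a pointed red cap, standing: body 32 mm across and straight up to 46 mm, cap 22 mm tapering to 10 mm, 70 mm high in all, about 60 g. Point: its centre line, 35 mm up; z up
- long_stone_mid (a point): long beige-grey sharpening stone lying flat: 70 mm (its x) x 26 mm (its y) x 28 mm high, about 115 g. Point: its centre, 14 mm up
- small_roll_mid (a point): look-alike, stays where it is: small pale-blue tape roll lying flat, outside 40 mm, hole 24 mm, 22 mm high. Point: its centre, 11 mm up
- short_stone_mid (a point): look-alike, stays where it is: short beige-grey stone, 40 mm (its x) x 26 mm x 28 mm high. Point: its centre, 14 mm up
- spindle: light-wood spindle, fixed in the dark-wood tray: a round plinth 60 mm across and 14 mm high with a pin 16 mm across standing 14 mm above it. A roll lies on the plinth, round the pin. Origin at the centre of its underside, 6 mm above the desk; it does not move; z up. The tray is 232 mm square, 12 mm high at its rim, and holds the four inserts in a square of 110 mm pitch, in any arrangement, the tray itself turned by up to 0.2 rad
- round_cup: shallow round light-wood cup, fixed in the tray: 60 mm across inside, 68 mm outside, rim 14 mm and inner floor 6 mm above its underside; origin at the centre of its underside, 6 mm above the desk; it does not move; z up
- square_cup: shallow square light-wood cup, fixed in the tray: 52 mm inside, 60 mm outside, rim 14 mm and inner floor 6 mm above its underside; origin at the centre of its underside, 6 mm above the desk; it does not move; z up
- trough: shallow oblong light-wood trough, fixed in the tray: inside 90 mm (its x) x 46 mm (its y), outside 98 x 54 mm, rim 14 mm and inner floor 8 mm above its underside; origin at the centre of its underside, 6 mm above the desk; it does not move; z up
Mind the look-alikes: they are no part of the job. What is shaped like the part that bears glue_mid but yellow is not meant.

How it is judged:
At the end, for the whole second after the job is handed in: Roll on the spindle and jar in the round cup (centres within 14 mm), glue in the square cup and long stone along the trough (within 15.5 mm, 0.45 rad), each upright within 0.12 rad, at most 5 mm above resting height, at rest. Small roll and short stone within 25 mm of their start (horizontal distance between tape_roll_mid and spindle below 0.014 m and z of tape_roll_mid in the frame of spindle below 0.03 m and angle between each of tape_roll_mid, jar_mid, glue_mid, long_stone_mid's own z axis and vertical below 0.12 rad and linear speed of each of tape_roll, jar, glue, long_stone below 0.02 m/s and horizontal distance between jar_mid and round_cup below 0.014 m and z of jar_mid in the frame of round_cup below 0.036 m and horizontal distance between glue_mid and square_cup below 0.0155 m and z of glue_mid in the frame of square_cup below 0.046 m and horizontal distance between long_stone_mid and trough below 0.0155 m and z of long_stone_mid in the frame of trough below 0.027 m and angle between the x axis of long_stone_mid and the x axis of trough, either way round below 0.45 rad and distance of each of small_roll_mid, short_stone_mid from where it was at the start of the episode below 0.025 m); the robot touches nothing.
It fails at once if the small roll was moved from its place (distance of small_roll_mid from where it was at the start of the episode above 0.04 m).
It fails at once if the short stone was moved from its place (distance of short_stone_mid from where it was at the start of the episode above 0.04 m).
It also fails if it takes over 115 s, if anything falls off the work surface, if the arm or the gripper's body presses on something with over 40 N, if the wrist force passes 120 N, or if a joint passes its speed limit or range.

## Working session

There is one attempt and no reset: what is moved stays moved. The work goes in short steps, Python scripts to look and compute and a tool call to move; the robot and the scene stay as the last step left them, time stands still between calls to the robot, and variables do not carry over. Pictures are saved under pics/ and viewed, at most 14 in all, crops included, and the job is handed in when it is done.

Besides the shell and the picture viewer there is one more tool, called after "Request:" as name(argument=value, ...) on one line, values as JSON. apply_moves: Moves the arm, as the interface text tells. Shift numbers are shares of 20 cm and turn numbers shares of pi rad, none past 1 either way. Its arguments: {"type":"object","properties":{"commands":{"type":"array","items":{"type":"array","items":{"type":"array","items":{"type":"number"}}}},"force":{"type":"number"}},"required":["commands"]}

```bash
mkdir -p pics; cat > h.py <<'E'
import numpy as np, cv2
from station import arm, viewer
def grab(n,save=None):
    f=viewer.grab_frame(n)
    if save: cv2.imwrite('pics/'+save,f['image'])
    return f
def ray(f,uv,z):
    R=cv2.Rodrigues(np.array(f['rvec'],float))[0]; t=np.array(f['tvec'],float).ravel()
    d=R.T@np.linalg.inv(np.array(f['mtx']))@np.array([uv[0],uv[1],1.]); c=-R.T@t
    return c+d*(z-c[2])/d[2]
def proj(f,p):
    return cv2.projectPoints(np.array(p,float).reshape(-1,3),np.array(f['rvec'],float),np.array(f['tvec'],float),np.array(f['mtx'],float),None)[0].reshape(-1,2)
E
python3 - <<'E'
from h import *
import pickle
F={n:grab(n,n+'0.png') for n in('scene','side','wrist')}
pickle.dump(F,open('f0.pkl','wb'))
for n in F:
    R=cv2.Rodrigues(np.array(F[n]['rvec'],float))[0];print(n,(-R.T@np.array(F[n]['tvec']).ravel()).round(3))
s=arm.get_state();print(s['t'],s['eef_pos'],s['ee_rot'],s['width'])
E
```

```text
scene [1.092 0.85  0.688]
side [-0.239 -0.709  0.856]
wrist [0.283 0.615 0.383]
0.15 [0.21979112 0.6378514  0.24783494] [ 3.14029401e+00 -1.43501378e-04 -3.31887384e-01] 0.08777116259942225
```

View pics/scene0.png

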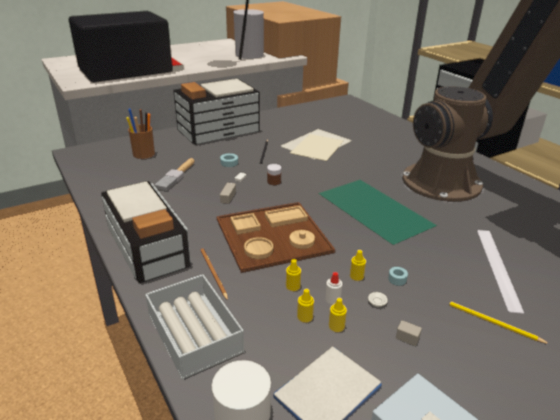

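View pics/side0.png

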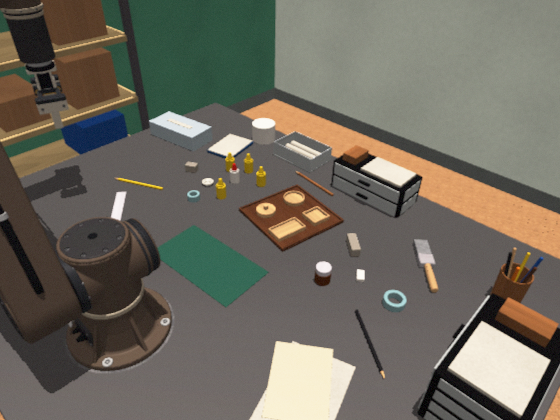

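View pics/wrist0.png

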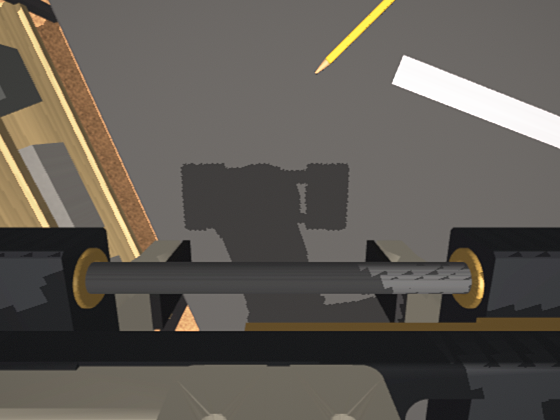

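Scene image, candidates: rolls at (229,160) and (398,276), with a white ring at (377,300). Stones are at (228,192) and (409,333). The white glue bottle with a red cap is at (334,290), among yellow ones at (293,276), (306,306), (338,315) and (358,266). The jar is at (274,174). In the tray the trough is at (287,216), the square cup at (245,224), the round cup at (259,247) and the spindle at (302,239). I'll check these in one close crop.

```bash
cat > m.py <<'E'
from h import *
import pickle
F=pickle.load(open('f0.pkl','rb'))
S,D=F['scene'],F['side']
a=cv2.resize(S['image'][145:345,190:440],None,fx=1.6*1,fy=1.5,interpolation=cv2.INTER_CUBIC)
a=cv2.resize(S['image'][145:345,190:440],(400,320),interpolation=cv2.INTER_CUBIC)
b=cv2.resize(D['image'][140:320,170:420],(400,288),interpolation=cv2.INTER_CUBIC)
c=cv2.resize(S['image'][200:270,210:335],(400,224),interpolation=cv2.INTER_CUBIC)
d=cv2.resize(S['image'][245:345,275:425],(400,267),interpolation=cv2.INTER_CUBIC)
L=np.vstack([a,d]);Rr=np.vstack([b,c]);h=max(len(L),len(Rr))
pad=lambda m:cv2.copyMakeBorder(m,0,h-len(m),0,0,cv2.BORDER_CONSTANT)
cv2.imwrite('pics/crop1.png',np.hstack([pad(L),pad(Rr)]))
def blob(f,lo,hi,roi):
    hsv=cv2.cvtColor(f['image'],cv2.COLOR_BGR2HSV);m=cv2.inRange(hsv,lo,hi)
    x0,y0,x1,y1=roi;k=np.zeros_like(m);k[y0:y1,x0:x1]=m[y0:y1,x0:x1];return k
for n,f,rois in(('scene',S,[(215,148,245,172),(385,262,412,290)]),('side',D,[(378,285,412,315),(183,186,203,206)])):
    for r in rois:
        x0,y0,x1,y1=r
        k=blob(f,(80,40,60),(110,255,255),r)
        cs,_=cv2.findContours(k,cv2.RETR_EXTERNAL,cv2.CHAIN_APPROX_NONE)
        if not cs: print('none');continue
        c=max(cs,key=cv2.contourArea);x,y,w,h=cv2.boundingRect(c)
        print(n,'roll',(x,y,w,h),ray(f,(x+w/2,y+h/2),.011).round(4),'width',np.linalg.norm(ray(f,(x,y+h/2),.011)-ray(f,(x+w,y+h/2),.011)).round(4))
for nm,s,d,z in(('jar',(274,174),(323,273),.025),('glue',(334,290),(235,174),.035),('stoneA',(229,192),(353,245),.014),('stoneB',(409,333),(191,168),.014),('trough',(287,216),(287,229),.02),('sq',(245,224),(316,215),.02),('round',(259,247),(294,198),.02),('spin',(302,239),(266,210),.025),
 ('y1',(293,277),(249,165),.035),('y2',(306,306),(230,162),.035),('y3',(338,316),(0,0),.035),('y4',(358,267),(0,0),.035)):
    print(nm,ray(S,s,z)[:2].round(3),ray(D,d,z)[:2].round(3))
E
python3 m.py
```

```text
scene roll (221, 155, 17, 11) [ 0.5054 -0.4203  0.011 ] width 0.0537
scene roll (390, 268, 17, 17) [0.4354 0.2803 0.011 ] width 0.0376
side roll (382, 290, 24, 22) [ 0.5027 -0.4261  0.011 ] width 0.0597
side roll (187, 190, 13, 12) [0.4349 0.2767 0.011 ] width 0.0417
jar [ 0.442 -0.249] [ 0.444 -0.247]
glue [0.603 0.267] [0.592 0.249]
stoneA [ 0.597 -0.234] [ 0.598 -0.234]
stoneB [0.537 0.418] [0.531 0.412]
trough [ 0.526 -0.039] [ 0.515 -0.057]
sq [ 0.637 -0.059] [ 0.625 -0.076]
round [0.654 0.044] [0.644 0.03 ]
spin [0.553 0.072] [0.532 0.045]
y1 [0.653 0.19 ] [0.665 0.257]
y2 [0.678 0.277] [0.632 0.318]
y3 [0.64  0.331] [0.969 3.226]
y4 [0.513 0.232] [0.969 3.226]
```

View pics/crop1.png

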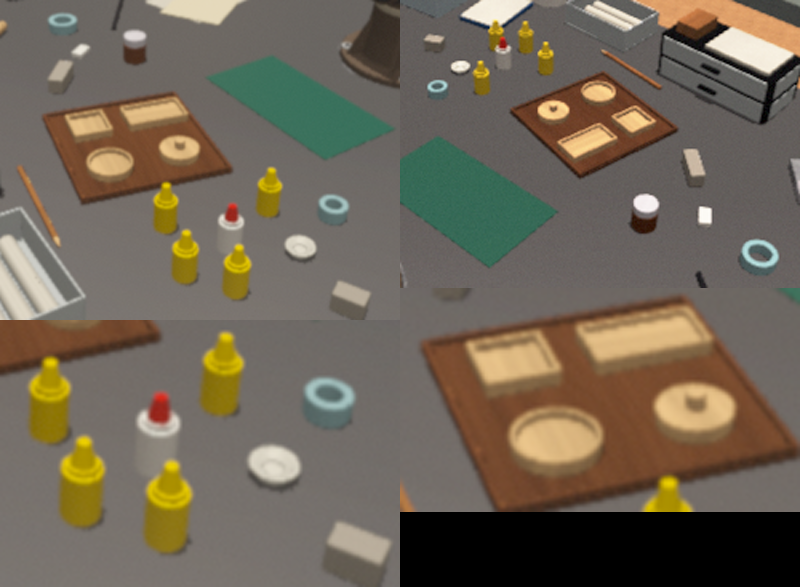

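The crop confirms the choices. The large roll is the one near the jar (54–60 mm across), and the long stone is beside the tray. The jar is brown with a metal lid, and the glue is the white bottle with the red cap amid four yellow ones. Next I'll measure more precisely.

```bash
cat > m2.py <<'E'
from h import *
import pickle
F=pickle.load(open('f0.pkl','rb'))
S,D=F['scene'],F['side']
def mask(f,lo,hi,roi):
    hsv=cv2.cvtColor(cv2.GaussianBlur(f['image'],(3,3),0),cv2.COLOR_BGR2HSV);m=cv2.inRange(hsv,lo,hi)
    x0,y0,x1,y1=roi;k=np.zeros_like(m);k[y0:y1,x0:x1]=m[y0:y1,x0:x1];return k
def big(k):
    cs,_=cv2.findContours(k,cv2.RETR_EXTERNAL,cv2.CHAIN_APPROX_NONE);return max(cs,key=cv2.contourArea)
# tray: brown+wood
for n,f,roi in(('scene',S,(212,200,335,270)),('side',D,(235,183,346,248))):
    k=mask(f,(0,70,30),(30,255,255),roi);k=cv2.morphologyEx(k,cv2.MORPH_CLOSE,np.ones((5,5)))
    h=cv2.convexHull(big(k))
    for e in range(2,12):
        q=cv2.approxPolyDP(h,e,True).reshape(-1,2)
        if len(q)==4:break
    P=np.array([ray(f,p,.006)[:2] for p in q]);print(n,len(q),q.tolist(),P.round(3).tolist(),'c',P.mean(0).round(4))
    print([np.linalg.norm(P[i]-P[i-1]).round(3) for i in range(4)],[round(np.arctan2(*(P[i]-P[i-1])[::-1])%(np.pi/2),3) for i in range(4)])
    # wood inserts
    w=mask(f,(10,60,120),(30,200,255),roi)
    cs,_=cv2.findContours(w,cv2.RETR_EXTERNAL,cv2.CHAIN_APPROX_NONE)
    for c in cs:
        if cv2.contourArea(c)>60:
            (u,v),wh,_=cv2.minAreaRect(c);print(' insert',(u,v),wh,ray(f,(u,v),.013)[:2].round(4))
# stones: low-saturation warm, brighter than desk
for n,f,rois in(('scene',S,[(216,180,240,205),(395,320,425,345)]),('side',D,[(343,230,365,258),(183,160,200,175)])):
    for r in rois:
        x0,y0,x1,y1=r;g=cv2.cvtColor(f['image'],cv2.COLOR_BGR2GRAY)[y0:y1,x0:x1]
        t,k=cv2.threshold(g,0,255,cv2.THRESH_OTSU);c=big(k)+[x0,y0];m=cv2.moments(c)
        R=cv2.minAreaRect(c);print(n,'stone',R,ray(f,R[0],.014)[:2].round(4))
for nm,f,roi in(('glueS',S,(322,270,346,306)),('glueD',D,(226,160,243,186)),('jarS',S,(262,160,286,188)),('jarD',D,(312,260,335,290))):
    hsv=cv2.cvtColor(f['image'],cv2.COLOR_BGR2HSV);x0,y0,x1,y1=roi;s=hsv[y0:y1,x0:x1].astype(int)
    if 'glue' in nm: red=(s[...,1]>130)&((s[...,0]<8)|(s[...,0]>170))
    else: red=((s[...,1]>100)&((s[...,0]<14)|(s[...,0]>165)))
    wh=(s[...,1]<60)&(s[...,2]>125)
    for k,l in((red,'red/brown'),(wh,'white')):
        y,x=np.nonzero(k);
        if len(x):print(nm,l,len(x),'x',x.min()+x0,x.max()+x0+1,'y',y.min()+y0,y.max()+y0+1,'mean',x.mean()+x0+.5,y.mean()+y0+.5)
E
python3 m2.py
```

```text
scene 5 [[334, 248], [301, 269], [240, 269], [216, 217], [299, 202]] [[0.491, 0.119], [0.603, 0.147], [0.721, 0.079], [0.678, -0.144], [0.448, -0.103]] c [0.5884 0.0195]
[np.float64(0.226), np.float64(0.115), np.float64(0.136), np.float64(0.227)] [np.float64(1.377), np.float64(0.241), np.float64(1.05), np.float64(1.379)]
 insert (273.37841796875, 233.27029418945312) (49.3197021484375, 101.59857940673828) [0.5911 0.0028]
side 4 [[343, 219], [278, 247], [239, 207], [297, 184]] [[0.682, -0.137], [0.451, -0.081], [0.502, 0.134], [0.726, 0.088]] c [0.5903 0.0009]
[np.float64(0.23), np.float64(0.238), np.float64(0.221), np.float64(0.229)] [np.float64(1.377), np.float64(1.333), np.float64(1.341), np.float64(1.37)]
 insert (286.51715087890625, 227.03765869140625) (16.5521183013916, 37.15950393676758) [ 0.5267 -0.0449]
 insert (315.836181640625, 213.7844696044922) (17.06983757019043, 25.867372512817383) [ 0.6368 -0.0667]
 insert (265.5, 208.0) (14.0, 21.0) [0.5496 0.0644]
 insert (293.5, 197.0) (14.0, 23.0) [0.6545 0.0408]
scene stone ((227.34613037109375, 188.7307586669922), (8.0431528091430
[... 356 characters left out ...]
099639892578), (10.889445304870605, 4.242640972137451), 8.130102157592773) [0.5488 0.4366]
glueS red/brown 67 x 331 339 y 272 283 mean 334.9179104477612 277.9179104477612
glueS white 314 x 326 344 y 271 305 mean 333.44267515923565 290.96815286624206
glueD red/brown 24 x 232 237 y 163 170 mean 234.41666666666666 167.125
glueD white 85 x 230 240 y 168 183 mean 235.3235294117647 175.5705882352941
jarS red/brown 107 x 268 281 y 174 185 mean 274.16355140186914 179.92990654205607
jarS white 128 x 267 282 y 163 174 mean 274.359375 168.1640625
jarD red/brown 131 x 315 331 y 274 286 mean 322.28625954198475 280.41603053435114
jarD white 167 x 316 332 y 261 274 mean 323.88922155688624 267.2784431137725
```

Request:
apply_moves(commands=[[[-0.25,0.15,-0.176,0,0.0145],[-0.25,0.15,-0.176,0,0.0145],[-0.25,0.15,-0.176,0,0.0145],[-0.25,0.15,-0.176,0,0.0145],[-0.25,0.15,-0.176,0,0.0145],[-0.25,0.15,-0.176,0,0.0145],[-0.25,0.15,-0.176,0,0.0145],[-0.25,0.15,-0.176,0,0.0145],[-0.25,0.15,-0.176,0,0.0145],[-0.25,0.15,-0.176,0,0.0145],[-0.25,0.15,-0.176,0,0.0145],[-0.25,0,0,0,0]]], force=20)

```text
t: 1.35
eef_pos: [0.5522, 0.2469, 0.248]
ee_rot: [3.14, 0.001, 0.166]
force: [-0.0, 0.9, -0.5]
width: 0.055
gripper_force: 0.0
```

```bash
cat > w.py <<'E'
from h import *
import sys,pickle
n=sys.argv[1];f=grab('wrist',n+'.png');pickle.dump(f,open(n+'.pkl','wb'))
s=arm.get_state();print(s['t'],s['eef_pos'].round(4),s['ee_rot'].round(3),s['width'],s['q'].round(2))
for uv in((100,50),(280,50),(460,50),(280,180)):print(uv,ray(f,uv,0.)[:2].round(3))
E
python3 w.py w1
```

```text
1.4 [0.5511 0.2485 0.2479] [3.141e+00 1.000e-03 1.650e-01] 0.054821030815495886 [ 0.75  0.24 -0.15  0.   -1.18  0.99]
(100, 50) [0.66  0.453]
(280, 50) [0.691 0.267]
(460, 50) [0.722 0.08 ]
(280, 180) [0.555 0.244]
```

View pics/w1.png

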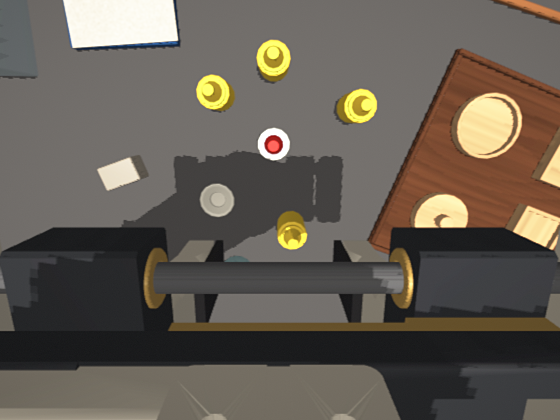

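The wrist view shows the glue cap at (273,145) with its white shoulder around it. The yellow bottles are at (215,92), (274,55), (360,106) and (292,234), clear of the closing line. The tray is to the right, with the round cup at (486,125) and the spindle at (440,215).

```bash
python3 - <<'E'
from h import *
import pickle
f=pickle.load(open('w1.pkl','rb'));hsv=cv2.cvtColor(f['image'],cv2.COLOR_BGR2HSV)
r=hsv[125:165,255:292].astype(int)
red=(r[...,1]>130)&((r[...,0]<8)|(r[...,0]>170)); wh=(r[...,1]<60)&(r[...,2]>140)|red
for k,z in((red,.058),(wh,.046)):
    c=max(cv2.findContours(k.astype(np.uint8),0,1)[0],key=cv2.contourArea);(u,v),rad=cv2.minEnclosingCircle(c)
    print((u+255,v+125,rad),ray(f,(u+255,v+125),z)[:2].round(4))
m=cv2.inRange(hsv,(10,50,140),(30,200,255));cs,_=cv2.findContours(m,0,1)
for c in cs:
    if cv2.contourArea(c)>500:
        e=cv2.fitEllipse(c);print(cv2.contourArea(c),e,ray(f,e[0],.02)[:2].round(4))
E
```

```text
(273.5, 144.05555534362793, 9.069449424743652) [0.5976 0.2574]
(273.2199993133545, 143.513334274292, 16.531845092773438) [0.5973 0.2578]
669.0 ((290.81805419921875, 233.69601440429688), (28.03150749206543, 34.08010482788086), 147.09751892089844) [0.4993 0.2218]
1140.0 ((536.79638671875, 225.21731567382812), (36.00783157348633, 43.87001037597656), 103.09732818603516) [ 0.5552 -0.0512]
1484.5 ((441.7807922363281, 212.35643005371094), (35.407440185546875, 57.499427795410156), 85.54248809814453) [0.552  0.0593]
3333.0 ((489.0388488769531, 125.07271575927734), (60.44676971435547, 70.21414947509766), 42.04648971557617) [0.652  0.0373]
871.5 ((360.0331115722656, 105.3707046508789), (32.05525207519531, 34.697540283203125), 31.29177474975586) [0.6489 0.1755]
897.0 ((212.46505737304688, 91.47297668457031), (32.95198059082031, 34.760467529296875), 158.6896514892578) [0.6373 0.3278]
957.5 ((273.0379638671875, 57.328575134277344), (33.76305389404297, 36.2000846862793), 0.4731920659542084) [0.6795 0.2718]
```

Request:
apply_moves(commands=[[[-0.25,0.232,0.04,0,0],[-0.25,0,0,-0.2,0],[-0.25,0,0,-0.2,0],[-0.25,0,0,-0.2,0],[-0.25,0,0,0,0],[-0.25,0,0,0,0]]])

```text
t: 2.0
eef_pos: [0.5961, 0.2596, 0.129]
ee_rot: [3.14, 0.001, 0.17]
force: [1.5, 1.2, 1.1]
width: 0.0548
gripper_force: 0.0
```

Request:
apply_moves(commands=[[[-0.25,0.007,-0.01,-0.15,0],[-0.25,0,0,-0.15,0],[-0.25,0,0,-0.15,0],[-0.25,0,0,0,0],[-0.25,0,0,0,0],[1,0,0,0,0],[1,0,0,0,0],[1,0,0,0,0],[1,0,0,0,0],[1,0,0,0,0]]])

```text
t: 3.0
eef_pos: [0.5982, 0.2573, 0.0398]
ee_rot: [-3.141, -0.001, 0.17]
force: [-2.4, -0.4, 7.4]
width: 0.0316
gripper_force: 20.0
```

Request:
apply_moves(commands=[[[1,0,0,0.2,0],[1,0,0,0.2,0],[1,0,0,0.2,0],[1,0.022,-0.23,0.1,0],[1,0.022,-0.23,0,0],[1,0.022,-0.23,0,0],[1,0.022,-0.23,0,0],[1,0.022,-0.23,0,0],[1,0.022,-0.23,0,0],[1,0.022,-0.23,0,0],[1,0,0,0,0],[1,0,0,0,0]]])

```text
t: 4.2
eef_pos: [0.6282, -0.0661, 0.1782]
ee_rot: [-3.141, 0.0, 0.167]
force: [0.1, 0.1, -0.1]
width: 0.0315
gripper_force: 20.0
```

```bash
python3 w.py w2
```

```text
4.25 [ 0.6283 -0.065   0.1783] [-3.141  0.     0.168] 0.031549957448073124 [ 0.21  0.34 -0.18 -0.   -1.05  1.53]
(100, 50) [0.728 0.105]
(280, 50) [ 0.754 -0.048]
(460, 50) [ 0.779 -0.201]
(280, 180) [ 0.642 -0.067]
```

View pics/w2.png

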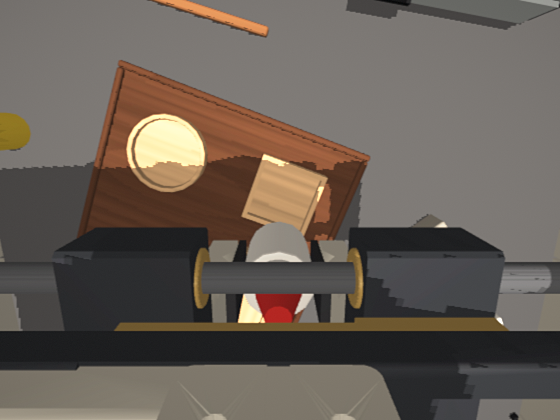

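The glue bottle is held upright. The square cup's corners are at (267,153), (328,178) and (242,217), the round cup's centre is at (167,153), and the far tray corners are at (120,63) and (369,158).

```bash
python3 - <<'E'
from h import *
import pickle
f=pickle.load(open('w2.pkl','rb'))
P=[ray(f,p,.02)[:2] for p in((267,153),(328,178),(242,217))];print(np.round(P,4),'c',(P[1]+P[2])/2)
print('round',ray(f,(167,153),.02))
A,B=[ray(f,p,.012)[:2] for p in((120,63),(369,158))];d=B-A;L=np.linalg.norm(d);v=-d/L;u=np.array([v[1],-v[0]]);M=(A+B)/2;c=M-.116*u
print(A,B,L,'u',u,np.arctan2(u[1],u[0]),'centre',c)
for n,a,b in(('tr',-1,-1),('sq',1,-1),('sp',-1,1),('ro',1,1)):print(n,(c+.055*(a*u+b*v)).round(4))
E
```

```text
[[ 0.6671 -0.0511]
 [ 0.6544 -0.1076]
 [ 0.6065 -0.0378]] c [ 0.63046308 -0.07267989]
round [0.65276293 0.03430484 0.02      ]
[0.71952308 0.08176807] [ 0.67708399 -0.1414386 ] 0.22720539415155444 u [ 0.98240037 -0.18678734] -0.18789091158942162 centre [ 0.58434509 -0.00816793]
tr [ 0.52   -0.0519]
sq [ 0.6281 -0.0725]
sp [0.5406 0.0561]
ro [0.6487 0.0356]
```

Request:
apply_moves(commands=[[[1,0.015,-0.025,-0.2,0],[1,0,0,-0.2,0],[1,0,0,-0.15,0],[1,0,0,-0.03,0],[1,0,0,-0.02,0],[1,0,0,-0.01,0],[1,0,0,0,0],[1,0,0,0,0]]])

```text
t: 5.05
eef_pos: [0.6323, -0.0695, 0.0579]
ee_rot: [3.142, -0.002, 0.17]
force: [-1.3, 0.3, 0.5]
width: 0.0318
gripper_force: 20.0
```

Another 5 mm to go; press gently, then release to about 50 mm and rise.

Request:
apply_moves(commands=[[[1,0,0,-0.015,0],[1,0,0,-0.014,0],[1,0,0,0,0],[1,0,0,0,0]]])

```text
t: 5.45
eef_pos: [0.6319, -0.0697, 0.0516]
ee_rot: [3.141, -0.001, 0.17]
force: [-1.1, 0.6, 7.4]
width: 0.0313
gripper_force: 20.0
```

Request:
apply_moves(commands=[[[-0.2,0,0,0,0],[-0.2,0,0,0,0],[-0.2,0,0,0,0],[-0.2,0,0,0.1,0],[-0.2,0,0,0.2,0],[-0.2,0,0,0.25,0],[-0.5,0,0,0.25,0],[-0.5,0,0,0.2,0]]])

```text
t: 6.25
eef_pos: [0.6318, -0.0698, 0.2538]
ee_rot: [3.141, -0.002, 0.169]
force: [1.4, 0.7, -0.2]
width: 0.0627
gripper_force: 0.0
```

Request:
apply_moves(commands=[[[-0.6,-0.11,-0.195,0,-0.02],[-0.6,-0.11,-0.195,0,-0.02],[-0.6,-0.11,-0.195,0,-0.02],[-0.6,-0.11,-0.195,0,-0.02],[-0.6,-0.11,-0.195,0,-0.02],[-0.6,-0.11,-0.195,0,-0.02],[-0.6,-0.11,-0.195,0,-0.02],[-0.6,-0.11,-0.195,0,-0.02],[-0.6,-0.11,-0.195,0,-0.02],[-0.6,0,0,0,0],[-0.6,0,0,0,0]]])

```text
t: 7.35
eef_pos: [0.4325, -0.4216, 0.2502]
ee_rot: [-3.141, 0.001, -0.399]
force: [0.1, -0.3, -0.2]
width: 0.0703
gripper_force: 0.0
```

```bash
python3 w.py w3; python3 -c "
from h import *
grab('side','side3.png')"
```

```text
7.4 [ 0.4331 -0.4208  0.2503] [-3.141  0.    -0.397] 0.0708139105138199 [-0.45  0.24 -0.15 -0.   -1.18  1.62]
(100, 50) [ 0.635 -0.304]
(280, 50) [ 0.562 -0.479]
(460, 50) [ 0.488 -0.655]
(280, 180) [ 0.433 -0.425]
```

View pics/w3.png

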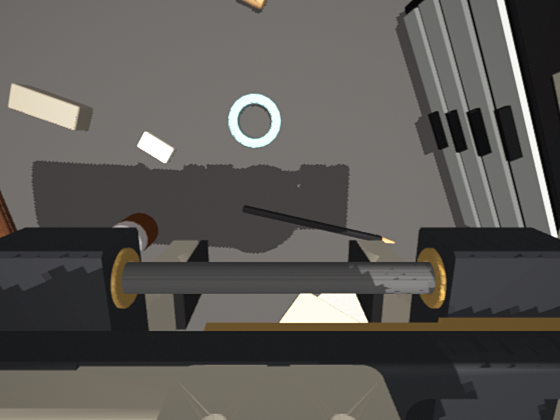

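The large roll is at (254,120). The long stone is at upper left (45,106), the white eraser at (155,147), and the jar at (135,228). The drawer box is on the right, starting about column 420.

```bash
python3 - <<'E'
from h import *
import pickle
f=pickle.load(open('w3.pkl','rb'));g=cv2.cvtColor(f['image'],cv2.COLOR_BGR2GRAY);hsv=cv2.cvtColor(f['image'],cv2.COLOR_BGR2HSV)
k=np.zeros_like(g);k[85:155,220:290]=(g[85:155,220:290]>150)*255
c=max(cv2.findContours(k,0,1)[0],key=cv2.contourArea);e=cv2.fitEllipse(c);print(e,ray(f,e[0],.022)[:2].round(4))
k=np.zeros_like(g);k[75:140,0:110]=(g[75:140,0:110]>165)*255
c=max(cv2.findContours(k,0,1)[0],key=cv2.contourArea);r=cv2.minAreaRect(c);b=np.array([ray(f,p,.028)[:2] for p in cv2.boxPoints(r)]);d=b[1]-b[0];d2=b[2]-b[1]
print('stone',r,b.mean(0).round(4),np.linalg.norm(d),np.arctan2(d[1],d[0]),np.linalg.norm(d2),np.arctan2(d2[1],d2[0]))
for uv in((425,120),(450,200),(410,30)):print(ray(f,uv,0.)[:2].round(3))
E
```

```text
((254.060302734375, 120.21980285644531), (52.021461486816406, 53.67412185668945), 160.26358032226562) [ 0.5058 -0.4262]
stone ((42.67538070678711, 106.50308227539062), (74.05247497558594, 24.018516540527344), 19.440034866333008) [ 0.6014 -0.2335] 0.025048221149957615 -0.9180615670866805 0.0706995198332825 -2.3113567577187255
[ 0.433 -0.6  ]
[ 0.334 -0.601]
[ 0.527 -0.612]
```

Request:
apply_moves(commands=[[[-0.7,0.181,-0.012,0,0],[-0.7,0.181,-0.012,0,0],[-0.7,0,0,-0.2,0],[-0.7,0,0,-0.2,0],[-0.7,0,0,-0.2,0],[-0.7,0,0,-0.2,0],[-0.7,0,0,0,0],[-0.7,0,0,0,0]]])

```text
t: 8.25
eef_pos: [0.5066, -0.4248, 0.0911]
ee_rot: [3.141, 0.001, -0.394]
force: [0.8, -0.8, 1.2]
width: 0.0746
gripper_force: 0.0
```

Request:
apply_moves(commands=[[[-0.7,-0.005,0,-0.15,0],[-0.7,0,0,-0.12,0],[-0.7,0,0,-0.05,0],[-0.7,0,0,0,0],[-0.7,0,0,0,0],[1,0,0,0,0],[1,0,0,0,0],[1,0,0,0,0],[1,0,0,0,0],[1,0,0,0,0]]])

```text
t: 9.25
eef_pos: [0.5052, -0.4257, 0.0275]
ee_rot: [3.141, -0.001, -0.396]
force: [-1.2, 1.0, 6.7]
width: 0.0555
gripper_force: 20.0
```

Request:
apply_moves(commands=[[[1,0,0,0.15,0],[1,0,0,0.25,0],[1,0,0,0.25,0],[1,0,0,0.25,0],[1,0,0,0.22,0],[1,-0.011,0.22,0,0.006],[1,-0.011,0.22,0,0.006],[1,-0.011,0.22,0,0.006],[1,-0.011,0.22,0,0.006],[1,-0.011,0.22,0,0.006],[1,-0.011,0.22,0,0.006]]])

```text
t: 10.35
eef_pos: [0.4911, -0.1599, 0.2506]
ee_rot: [-3.141, -0.0, -0.283]
force: [1.7, 0.4, -0.1]
width: 0.0552
gripper_force: 20.0
```

Request:
apply_moves(commands=[[[1,-0.011,0.22,0,0.006],[1,-0.011,0.22,0,0.006],[1,-0.011,0.22,0,0.006],[1,-0.011,0.22,0,0.006],[1,-0.011,0.22,0,0.006],[1,0,0,0,0],[1,0,0,0,0],[1,0,0,0,0]]])

```text
t: 11.15
eef_pos: [0.4805, 0.058, 0.2505]
ee_rot: [3.141, 0.0, -0.189]
force: [0.3, -0.7, -0.4]
width: 0.0552
gripper_force: 20.0
```

```bash
python3 w.py w4
```

```text
11.2 [0.4805 0.0577 0.2505] [ 3.141  0.    -0.19 ] 0.0553735301110454 [ 0.53  0.04 -0.39 -0.   -1.14  0.85]
(100, 50) [0.654 0.215]
(280, 50) [0.619 0.028]
(460, 50) [ 0.583 -0.159]
(280, 180) [0.482 0.054]
```

View pics/w4.png

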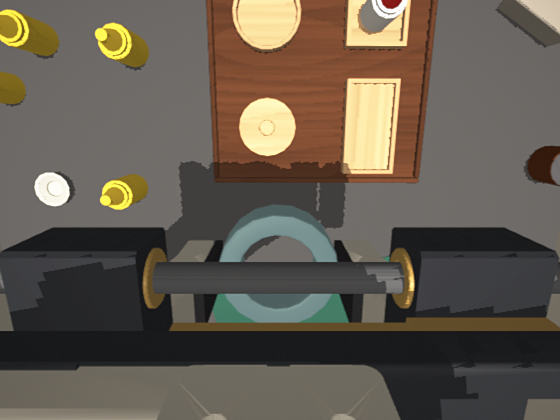

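The roll is held flat. The spindle plinth is at (267,127), the trough's corners are at (346,79), (401,79), (395,174) and (344,173), and the glue bottle stands in the square cup. The near tray corners are at (216,182) and (421,181).

```bash
python3 - <<'E'
from h import *
import pickle
f=pickle.load(open('w4.pkl','rb'));hsv=cv2.cvtColor(f['image'],cv2.COLOR_BGR2HSV)
m=cv2.inRange(hsv,(10,50,150),(30,200,255));m[:,:200]=0;m[185:]=0
for c in cv2.findContours(m,0,1)[0]:
    if cv2.contourArea(c)>800:
        e=cv2.minAreaRect(c);b=np.array([ray(f,p,.02)[:2] for p in cv2.boxPoints(e)]);x=[b[1]-b[0],b[2]-b[1]]
        print(np.round(e[0],1),np.round(e[1],1),b.mean(0).round(4),[(np.linalg.norm(d).round(4),np.arctan2(d[1],d[0]).round(3)) for d in x])
B,A=[ray(f,p,.012)[:2] for p in((421,181),(216,182))];d=A-B;L=np.linalg.norm(d);v=d/L;u=np.array([v[1],-v[0]]);c=(A+B)/2+.116*u
print(L,np.arctan2(u[1],u[0]),c)
for n,a,b in(('tr',-1,-1),('sq',1,-1),('sp',-1,1),('ro',1,1)):print(n,(c+.055*(a*u+b*v)).round(4))
E
```

```text
[267. 126.] [58. 56.] [0.544  0.0566] [(np.float64(0.0581), np.float64(-1.76)), (np.float64(0.0596), np.float64(2.965))]
[371.3 125.3] [53.8 97.4] [ 0.5228 -0.0518] [(np.float64(0.0999), np.float64(-0.192)), (np.float64(0.0552), np.float64(-1.807))]
[378.   22.5] [45. 64.] [ 0.6208 -0.0704] [(np.float64(0.0621), np.float64(-1.76)), (np.float64(0.0403), np.float64(3.049))]
[266.5  24.5] [49. 69.] [0.6397 0.0379] [(np.float64(0.067), np.float64(-1.76)), (np.float64(0.0438), np.float64(2.969))]
0.230873007371352 -0.18444597019236925 [ 0.58817051 -0.00959689]
tr [ 0.524  -0.0536]
sq [ 0.6322 -0.0738]
sp [0.5442 0.0546]
ro [0.6523 0.0344]
```

Request:
apply_moves(commands=[[[1,0.16,0,0,0],[1,0.16,0,0,0],[1,0,0,-0.2,0],[1,0,0,-0.2,0],[1,0,0,-0.2,0],[1,0,0,-0.2,0],[1,0,0,0,0],[1,0,0,0,0]]])

```text
t: 12.0
eef_pos: [0.545, 0.0574, 0.091]
ee_rot: [3.14, 0.001, -0.19]
force: [0.2, -0.7, -0.0]
width: 0.0556
gripper_force: 20.0
```

Down 43 mm to rest on the plinth.

Request:
apply_moves(commands=[[[1,0,0,-0.1,0],[1,0,0,-0.07,0],[1,0,0,-0.03,0],[1,0,0,-0.012,0],[1,0,0,0,0],[1,0,0,0,0]]])

```text
t: 12.6
eef_pos: [0.5454, 0.0587, 0.0494]
ee_rot: [-3.141, -0.002, -0.189]
force: [-0.1, 1.3, -1.1]
width: 0.0553
gripper_force: 20.0
```

Request:
apply_moves(commands=[[[1,0,0,-0.011,0],[1,0,0,0,0],[1,0,0,0,0],[-0.65,0,0,0,0],[-0.65,0,0,0,0],[-0.65,0,0,0,0],[-0.65,0,0,0.05,0],[-0.65,0,0,0.15,0],[-0.65,0,0,0.25,0],[-0.65,0,0,0.25,0],[-0.65,0,0,0.25,0],[-0.65,0,0,0,0]]])

```text
t: 13.8
eef_pos: [0.5481, 0.0592, 0.2447]
ee_rot: [-3.136, -0.012, -0.188]
force: [0.1, 0.1, 0.4]
width: 0.0725
gripper_force: 0.0
```

Request:
apply_moves(commands=[[[-0.6,0.008,-0.21,0,0.04],[-0.6,0.008,-0.21,0,0.04],[-0.6,0.008,-0.21,0,0.04],[-0.6,0.008,-0.21,0,0.04],[-0.6,0.008,-0.21,0,0.04],[-0.6,0.008,-0.21,0,0.04],[-0.6,0.008,-0.21,0,0.04],[-0.6,0.008,-0.21,0,0.04],[-0.6,0,0,0,0],[-0.6,0,0,0,0]]])

```text
t: 14.8
eef_pos: [0.5569, -0.2786, 0.236]
ee_rot: [-3.141, 0.0, 0.813]
force: [-0.1, -0.5, 0.4]
width: 0.07
gripper_force: 0.0
```

```bash
python3 w.py w5; cat > st.py <<'E'
from h import *
import pickle
f=pickle.load(open('w5.pkl','rb'));g=cv2.cvtColor(f['image'],cv2.COLOR_BGR2GRAY);u,v=map(int,proj(f,[.6014,-.2335,.028])[0])
print(u,v);x0,y0=max(u-65,0),max(v-65,0);s=g[y0:v+65,x0:u+65]
t,k=cv2.threshold(s,0,255,cv2.THRESH_OTSU)
c=max(cv2.findContours(k,0,1)[0],key=cv2.contourArea)+[x0,y0];r=cv2.minAreaRect(c);b=np.array([ray(f,p,.028)[:2] for p in cv2.boxPoints(r)])
print(t,r,b.mean(0).round(4),[(np.linalg.norm(d).round(4),np.arctan2(d[1],d[0]).round(3)) for d in(b[1]-b[0],b[2]-b[1])])
E
python3 st.py
```

```text
14.85 [ 0.5571 -0.2777  0.2361] [-3.141  0.     0.814] 0.07027432397080231 [-0.15  0.28 -0.13 -0.   -1.16  2.53]
(100, 50) [ 0.52  -0.055]
(280, 50) [ 0.653 -0.181]
(460, 50) [ 0.787 -0.307]
(280, 180) [ 0.562 -0.278]
278 125
165.0 ((277.9998779296875, 120.49108123779297), (65.40028381347656, 25.156702041625977), 88.97696685791016) [ 0.6036 -0.2306] [(np.float64(0.0243), np.float64(-0.741)), (np.float64(0.0626), np.float64(-2.301))]
```

View pics/w5.png

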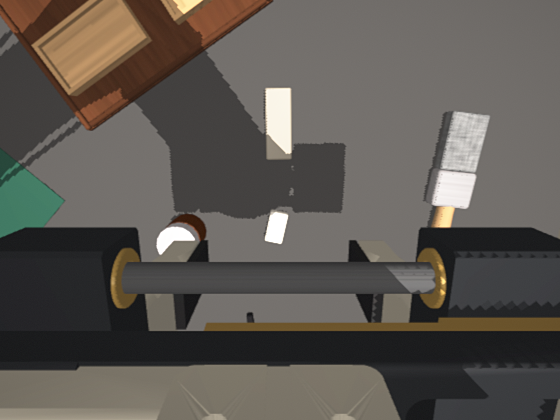

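The stone's top spans rows 88–160 at column 278, aligned with the tool. The eraser at (276,227) is clear of the fingers.

Request:
apply_moves(commands=[[[-0.3,0.111,0.112,0,0.006],[-0.3,0.111,0.112,0,0],[-0.3,0,0,-0.2,0],[-0.3,0,0,-0.2,0],[-0.3,0,0,-0.2,0],[-0.3,0,0,-0.15,0],[-0.3,0,0,0,0],[-0.3,0,0,0,0]]])

```text
t: 15.65
eef_pos: [0.6024, -0.2319, 0.0869]
ee_rot: [3.141, 0.001, 0.837]
force: [0.6, 0.1, 0.6]
width: 0.0573
gripper_force: 0.0
```

Request:
apply_moves(commands=[[[-0.3,-0.005,-0.005,-0.13,0],[-0.3,0,0,-0.1,0],[-0.3,0,0,-0.045,0],[-0.3,0,0,0,0],[1,0,0,0,0],[1,0,0,0,0],[1,0,0,0,0],[1,0,0,0,0],[1,0,0,0,0],[1,0,0,0,0]]], force=30)

```text
t: 16.65
eef_pos: [0.601, -0.2337, 0.0315]
ee_rot: [3.141, -0.0, 0.835]
force: [-1.5, 0.9, 3.9]
width: 0.0259
gripper_force: 30.0
```

Request:
apply_moves(commands=[[[1,0,0,0.2,0],[1,0,0,0.25,0],[1,0,0,0.25,0],[1,-0.049,0.114,0.1,-0.0407],[1,-0.049,0.114,0,-0.0407],[1,-0.049,0.114,0,-0.0407],[1,-0.049,0.114,0,-0.0407],[1,-0.049,0.114,0,-0.0407],[1,-0.049,0.114,0,-0.0407],[1,-0.049,0.114,0,-0.0407],[1,-0.049,0.114,0,-0.0407],[1,0,0,0,0]]])

```text
t: 17.85
eef_pos: [0.5212, -0.0495, 0.1909]
ee_rot: [-3.141, 0.001, -0.191]
force: [0.9, 0.5, -0.8]
width: 0.0258
gripper_force: 30.0
```

Request:
apply_moves(commands=[[[1,0,0,0,0],[1,0,0,-0.2,0],[1,0,0,-0.2,0],[1,0,0,-0.1,0],[1,0,0,0,0],[1,0,0,0,0]]])

```text
t: 18.45
eef_pos: [0.523, -0.0519, 0.0912]
ee_rot: [3.141, 0.0, -0.187]
force: [-0.2, 0.4, -1.4]
width: 0.0256
gripper_force: 30.0
```

Request:
apply_moves(commands=[[[1,0,0,-0.1,0],[1,0,0,-0.07,0],[1,0,0,-0.03,0],[1,0,0,-0.015,0],[1,0,0,-0.012,0],[1,0,0,0,0],[1,0,0,0,0]]])

```text
t: 19.15
eef_pos: [0.5228, -0.0512, 0.0462]
ee_rot: [-3.141, -0.001, -0.187]
force: [-0.0, -0.1, -1.3]
width: 0.0261
gripper_force: 30.0
```

Request:
apply_moves(commands=[[[1,0,0,-0.004,0],[1,0,0,0,0],[-0.15,0,0,0,0],[-0.15,0,0,0,0],[-0.15,0,0,0,0],[-0.15,0,0,0,0],[-0.15,0,0,0.1,0],[-0.15,0,0,0.25,0],[-0.15,0,0,0.25,0],[-0.5,0,0,0.25,0],[-0.6,0,0,0.15,0],[-0.6,0,0,0,0]]])

```text
t: 20.35
eef_pos: [0.5248, -0.0511, 0.2501]
ee_rot: [-3.139, -0.009, -0.187]
force: [0.6, 0.5, 0.4]
width: 0.0673
gripper_force: 0.0
```

Request:
apply_moves(commands=[[[-0.6,-0.143,-0.185,0,0],[-0.6,-0.143,-0.185,0,0],[-0.6,-0.143,-0.185,0,0],[-0.6,-0.143,-0.185,0,0],[-0.6,-0.143,-0.185,0,0],[-0.6,0,0,0,0],[-0.6,0,0,0,0]]])

```text
t: 21.05
eef_pos: [0.3785, -0.2371, 0.2444]
ee_rot: [-3.141, 0.0, -0.19]
force: [0.5, -0.4, -0.6]
width: 0.0703
gripper_force: 0.0
```

```bash
python3 w.py w6
```

```text
21.1 [ 0.3793 -0.2365  0.2445] [-3.141  0.    -0.189] 0.07006071986958984 [-0.11 -0.02 -0.47 -0.   -1.13  1.5 ]
(100, 50) [ 0.551 -0.083]
(280, 50) [ 0.515 -0.267]
(460, 50) [ 0.48  -0.451]
(280, 180) [ 0.381 -0.241]
```

View pics/w6.png

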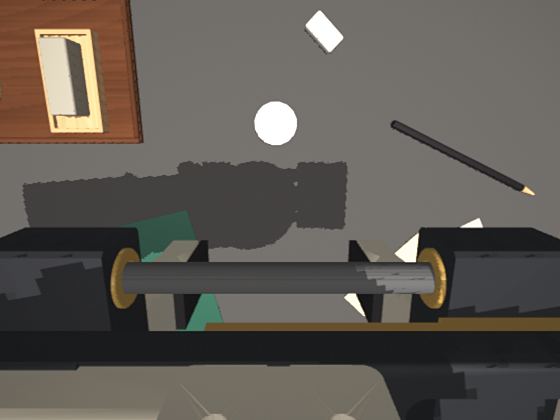

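The jar's lid is at (276,123). The stone lies inside the trough at (65,78), aligned with it.

```bash
python3 -c "
from h import *
import pickle
f=pickle.load(open('w6.pkl','rb'));print(ray(f,(275.8,123),.05))
print('stone',ray(f,(62,77),.042),'trough',ray(f,(69.5,81),.02))"
```

```text
[ 0.44397411 -0.24860152  0.05      ]
stone [ 0.523517   -0.05843859  0.042     ] trough [ 0.52366523 -0.0520151   0.02      ]
```

Request:
apply_moves(commands=[[[-0.6,0.162,-0.03,0,0],[-0.6,0.162,-0.03,0,0],[-0.6,0,0,-0.25,0],[-0.6,0,0,-0.25,0],[-0.6,0,0,-0.23,0],[-0.6,0,0,0,0],[-0.6,0,0,0,0]]])

```text
t: 21.8
eef_pos: [0.445, -0.2477, 0.099]
ee_rot: [3.141, 0.002, -0.186]
force: [1.4, 0.2, 1.9]
width: 0.07
gripper_force: 0.0
```

Request:
apply_moves(commands=[[[-0.6,0,-0.004,-0.15,0],[-0.6,0,0,-0.11,0],[-0.6,0,0,-0.045,0],[-0.6,0,0,0,0],[1,0,0,0,0],[1,0,0,0,0],[1,0,0,0,0],[1,0,0,0,0],[1,0,0,0,0],[1,0,0,0,0]]])

```text
t: 22.8
eef_pos: [0.4446, -0.2492, 0.0384]
ee_rot: [3.142, -0.001, -0.187]
force: [-1.4, 1.2, 6.3]
width: 0.0414
gripper_force: 30.0
```

Request:
apply_moves(commands=[[[1,0,0,0.2,0],[1,0,0,0.25,0],[1,0,0,0.25,0],[1,0.13,0.179,0.1,0],[1,0.13,0.179,0,0],[1,0.13,0.179,0,0],[1,0.13,0.179,0,0],[1,0.13,0.179,0,0],[1,0.13,0.179,0,0],[1,0.13,0.179,0,0],[1,0.13,0.179,0,0],[1,0,0,0,0]]])

```text
t: 24.0
eef_pos: [0.6545, 0.0413, 0.1964]
ee_rot: [3.141, 0.0, -0.184]
force: [-1.3, -0.3, -1.8]
width: 0.0411
gripper_force: 30.0
```

Request:
apply_moves(commands=[[[1,0,0,0,0],[1,0,0,-0.2,0],[1,0,0,-0.2,0],[1,0,0,-0.1,0],[1,0,0,0,0],[1,0,0,0,0]]])

```text
t: 24.6
eef_pos: [0.6523, 0.0365, 0.0985]
ee_rot: [3.141, -0.0, -0.188]
force: [-0.6, 0.3, 0.1]
width: 0.041
gripper_force: 30.0
```

Down 47 mm.

Request:
apply_moves(commands=[[[1,0,0,-0.1,0],[1,0,0,-0.08,0],[1,0,0,-0.035,0],[1,0,0,-0.015,0],[1,0,0,-0.012,0],[1,0,0,0,0],[1,0,0,0,0]]])

```text
t: 25.3
eef_pos: [0.653, 0.0374, 0.0505]
ee_rot: [-3.141, -0.002, -0.187]
force: [-0.8, -0.8, 2.3]
width: 0.0408
gripper_force: 30.0
```

Request:
apply_moves(commands=[[[-0.3,0,0,0,0],[-0.3,0,0,0,0],[-0.3,0,0,0,0],[-0.3,0,0,0,0],[-0.3,0,0,0.1,0],[-0.3,0,0,0.2,0],[-0.3,0,0,0.25,0],[-0.3,0,0,0.25,0],[-0.3,0,0,0.2,0],[-0.3,0,0,0.1,0]]])

```text
t: 26.3
eef_pos: [0.6535, 0.0373, 0.2744]
ee_rot: [-3.139, -0.006, -0.187]
force: [1.1, 0.1, -0.8]
width: 0.0569
gripper_force: 0.0
```

Request:
apply_moves(commands=[[[-0.3,-0.225,-0.1,0,0],[-0.3,-0.225,-0.1,0,0],[-0.3,-0.225,-0.1,0,0],[-0.3,-0.225,-0.1,0,0],[-0.3,0,0,0,0],[-0.3,0,0,0,0],[-0.3,0,0,0,0]]])

```text
t: 27.0
eef_pos: [0.473, -0.0425, 0.2698]
ee_rot: [-3.141, -0.001, -0.187]
force: [0.4, -0.3, 0.3]
width: 0.057
gripper_force: 0.0
```

```bash
python3 w.py w7; python3 - <<'E'
from h import *
S=grab('scene');D=grab('side');W=cv2.imread('pics/w7.png')
a=cv2.resize(S['image'][160:280,205:345],(400,343),interpolation=cv2.INTER_CUBIC)
b=cv2.resize(D['image'][150:255,225:350],(400,336),interpolation=cv2.INTER_CUBIC);b=cv2.copyMakeBorder(b,0,7,0,0,0)
c=W[0:250,0:560];c=cv2.copyMakeBorder(c,0,0,0,240,0)
cv2.imwrite('pics/fin.png',np.vstack([np.hstack([a,b]),c]))
E
```

```text
27.05 [ 0.4731 -0.0424  0.2694] [-3.142 -0.    -0.187] 0.05690718404564212 [ 0.33  0.01 -0.38  0.   -1.18  1.06]
(100, 50) [0.652 0.124]
(280, 50) [ 0.615 -0.073]
(460, 50) [ 0.578 -0.269]
(280, 180) [ 0.472 -0.046]
```

View pics/fin.png

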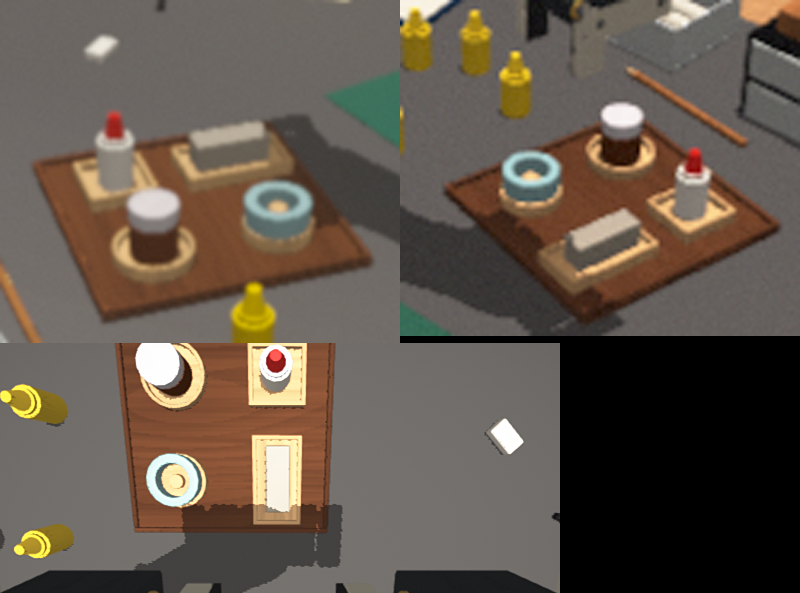

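The final crops show the roll flat around the pin, the jar in the round cup, the glue bottle in the square cup and the stone down along the trough. All are upright and the gripper is clear, so I'm handing in.

```bash
python3 -c "
from station import arm
print(arm.job_done())"
```

```text
the job is handed in; nothing more can be done
None
```

I packed the tray and handed the job in at about 27 s of the 115 s allowed: the large roll, jar, glue bottle and long stone each looked upright and fully down in their places, and the small roll and short stone were never touched; no verdict came back from the judging.

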